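# Tuck a specimen carrier under the curing tray's light shield and hold it down

## Task

Pick up the blue specimen carrier by its white block and tuck its free front edge under the orange shield flap of the curing tray, without lifting the flap, until the edge is fully home against the stop, centred and square. Then press the carrier flat so that the sprung rubber pad goes down most of its travel, without crushing it, and finish while still holding it pressed there: do not let go. Leave the other things on the bench where they are.

Things in the scene. Friction and masses are not known exactly. Their poses are not given: they have to be found in the camera images.
- carrier: Specimen carrier, loose, about 0.1 kg: a thin blue plate 90 (x) x 60 (y) x 3 mm carrying a white block near its back end. Origin: centre of the plate's underside; +x points to the free front edge that is to be tucked in, z up. At the start it lies on the bench left or right of the tray, its +x within 0.6 rad of straight ahead of the robot.
- carrier_edge (a point): Middle of the carrier's free front edge, on its underside: x = +45 mm in the carrier's frame.
- block_mid (a point): Centre of the carrier's white block, 24 (x) x 26 (y) x 28 mm: x = -27 mm, y = 0, 17 mm above the plate's underside (the block spans 3 to 31 mm). A tooth-shaped crown, 14 mm wide, stands on it, up to 42 mm. Grip the block across its 26 mm width.
- tray: Curing tray, fixed: grey base 195 x 140 x 12 mm (x from -115 to +80 mm) with black sprung pad, dark steel end stop and orange hinged flap. Origin on the bench, on the centre line straight below the flap's front lip. +x is the direction of tucking in, within 0.3 rad of straight ahead of the robot. Highest point, white hinge cheeks at x = 48 to 76 mm: 46 mm.
- stop_face (a point): Middle of the stop's face that the carrier's front edge must reach, at the height of the unpressed pad's top: tray x = +30 mm, 20 mm high. The rigid face is 84 mm wide and spans 12 to 26 mm above the bench.
- flap_lip (a point): Middle of the lower edge of the orange flap's front lip: tray x = 0, 28 mm above the bench, so 8 mm above the unpressed pad. Flap 96 mm wide, 3 mm thick, sloping up from the lip to its hinge 62 mm behind and 40 mm high. A white rest stands at either end below the lip, inner faces 86 mm apart. The point moves with the flap.
- flap (a joint): Hinge angle of the orange flap in rad: 0 when down; grows as its lip lifts (0.1 rad lifts the lip about 6 mm). It is light (50 g) and falls shut by its own weight.
- pad_mid (a point): Centre of the pad's top face: tray x = -35.5 mm, 20 mm above the bench when unpressed; the pad spans tray x from -100 to +29 mm and is 80 mm wide. Moves with the pad.
- pad (a joint): How far the rubber pad is pressed down, in m: 0 when free, 0.005 when fully down. Springs hold it up with about 5 N at the start of travel and 17 N when fully down; it only moves straight down and does not sink under the carrier's own weight.
- slab: Bystander, loose: green glass mixing slab 75 x 55 x 10 mm. Origin at the centre of its underside. Lies on the other side of the tray from the carrier.
- clear_bottle: Bystander, loose: clear bottle, 40 mm across, 85 mm high; origin at the centre of its base.
- yellow_bottle: Bystander, loose: yellow bottle, 32 mm across, 80 mm high; origin at the centre of its base.
- case: Bystander, loose: flat black case 70 x 110 x 14 mm; origin at the centre of its underside.
- brush: Bystander, loose: blue brush 150 mm long lying crosswise on the bench beyond the tray; origin at the middle of its underside.
- dish: Bystander, loose: white dish 60 mm across, 22 mm high; origin at the centre of its base.

How it is judged:
On the way:
1. the carrier's front edge is under the flap's lip, by 8 mm or more, with the flap down (x of carrier_edge in the frame of tray above 0.008 m and z of carrier_edge in the frame of tray below 0.026 m and y of carrier_edge in the frame of tray between -0.02 and 0.02 m and value of joint flap below 0.05 rad), for 0.1 s.
At the end, for the whole second after the job is handed in: Front edge within 5 mm of the stop under the flap, centred within 10 mm, square within 0.1 rad, flat within 0.05 rad; flap down (below 0.04 rad); pad pressed down at least 2.5 mm by the carrier (6 N or more); gripper still on the carrier (3 N or more), at rest (x of carrier_edge in the frame of tray between 0.025 and 0.033 m and y of carrier in the frame of tray between -0.01 and 0.01 m and angle between the x axis of carrier and the x axis of tray, either way round below 0.1 rad and angle between carrier's own z axis and vertical below 0.05 rad and z of carrier in the frame of tray between 0.01 and 0.0185 m and value of joint pad above 0.0025 m and value of joint flap below 0.04 rad and contact force between carrier and tray above 6 N and contact force between the fingers and carrier above 3 N and linear speed of carrier below 0.02 m/s); the arm keeps its last pose, push and grip.
It fails at once if the flap is lifted by more than 0.1 rad (6 mm at the lip) (value of joint flap above 0.1 rad).
It fails at once if the carrier is crushed against the tray with more than 70 N (contact force between carrier and tray above 70 N).
It fails at once if a bystander is moved by more than 25 mm (distance of any of slab, clear_bottle, yellow_bottle, case, brush, dish from where it was at the start of the episode above 0.025 m).
It also fails if it takes over 38 s, if anything falls off the work surface, if the arm or the gripper's body presses on something with over 40 N, if the wrist force passes 120 N, or if a joint passes its speed limit or range.

## Robot

A 6-joint arm with a two-finger parallel gripper is mounted at the origin on the work surface. World frame = base frame: x ahead of the robot, y to its left, z up, the work surface at z = 0. Lengths are in m, angles in rad, forces in N, time in s.
With the tool pointing down it reaches from about 0.35 to 0.775 m from the base axis. Payload 5.5 kg.
Tool frame: the origin (TCP) lies at the very end of the fingers, on their centre line; the grasp point (between the pads) lies 19 mm behind it (env.grip_point_offset is the distance from the TCP to the grasp point, in m); z points along the fingers, y is the line along which they close (so a half turn about z gives the same grasp; the last joint's range is limited). The gripper opens to 85 mm and grips with 20 to 120 N. Pads are 22 mm wide; open, the fingers measure 114 mm over their backs; the gripper's body (76 mm by 85 mm) begins 54 mm behind the grasp point. The pads swing forward as they close: fully open they stand 13 mm farther back than shut.
Start: joints at [1.163, 0.313, 0.046, 1.304, 0, 1.431], TCP at [0.152, 0.555, 0.231] pointing down, gripper open.
Joint ranges: [-2.76, 2.76], [-0.86, 1.69], [-1.03, 1.26], [-2.2, 2.34], [-1.47, 1.5], [-3.14, 3.14]. Speed limits (rad/s): [2.57, 2.57, 3.14, 3.14, 3.14, 3.14].

## Interface

Orientations are given as a unit quaternion [w, x, y, z].
In Python, from workcell import sensors, imaging, workorder, env gives the robot as it stands.
- The arm moves only by the shell command python3 -m handwheel 'ROWS' [FORCE]. ROWS is JSON, a list of rows, each a list of 5 numbers: the shift along the tool's x, y, z in mm, then the turn about the tool's z in rad, then the opening, from 0 (shut) to 1 (fully open). A call has 1 to 8 rows; each row is the pose to reach, as a shift and turn from the pose commanded when the call began, along the tool's axes at that moment; what a row does not reach only later rows make up. A row lasts 1/10 s, in which the tool goes at most 50 mm and 8.59 degrees, less where a joint would pass 70% of its speed; a pose out of reach is approached as far as the arm can. A call with a gripper value outside its range is refused whole. The fingers move at their own pace and stop on an object; FORCE is the grip in N (left out, the last holds). Time passes only in rows, so rows that repeat a pose let the fingers close. It gives the time, the measured TCP pose, the force, the opening and the grip force at its end, in the units of the state.
- sensors.get_state(): the state, without advancing time (a new reading comes with each control period).
- imaging.read_camera(name): name is "side" or "top" or "wrist"; returns a dict with "color" (384x512x3 uint8, blue, green, red), "z_map" (384x512 float32, m along the optical axis (not along the pixel's ray), 0 where there is no reading), "fx", "fy", "cx", "cy" (pixels), "k1" (the pictures are not rectified: a ray, as slopes to the right and down, at radius r is drawn at 1 + k1 r^2 times it, then the intrinsics apply), "xyz" and "rotation" of the camera in the world. Camera axes: x right, y down, z forward; pixel columns grow to the right and rows downward; lengths in m; the calibration is good to about 2 mm. A picture is of the moment at which its call begins.
- workorder.hand_in(): hands the job in; it is judged then, once.
The state is a dict: "clock": time; "joint_pos": joint angles; "qvel": joint speeds; "tau": joint torques, N m; "tcp_pos": TCP position; "orientation": TCP orientation; "wrist_force": force on the tool from outside, world axes, zero at the start; "ft_torque": the same for the moment, N m; "finger_gap": finger opening in m; "grip_force": force on a finger pad.
Only numpy, scipy, OpenCV 4.12 (cv2) and the standard library are available. Lean on these libraries where they do the work, as an engineer would, in place of code of your own. Each camera call takes 0.05 s, during which the arm holds its last target. There are 200 camera calls.

## Working session

There is one attempt and no reset: what is moved stays moved. The work goes in short steps, Python scripts to look and compute and a shell command to move; the robot and the scene stay as the last step left them, time stands still between calls to the robot, and variables do not carry over. Pictures are saved under pics/ and viewed, at most 10 in all, crops included, and the job is handed in when it is done.

```bash
mkdir -p pics; ls
cat > h.py <<'E'
import numpy as np, cv2
from workcell import sensors, imaging
def cam(n):
    c=imaging.read_camera(n); c['R']=np.array(c['rotation']); 
    if c['R'].size==4:
        from scipy.spatial.transform import Rotation as Q
        c['R']=Q.from_quat(np.roll(c['R'],-1)).as_matrix()
    c['R']=c['R'].reshape(3,3); c['t']=np.array(c['xyz']); return c
def rays(c,uv):
    p=(np.asarray(uv,float).reshape(-1,2)-[c['cx'],c['cy']])/[c['fx'],c['fy']]
    q=p.copy()
    for _ in range(20): q=p/(1+c['k1']*(q**2).sum(1,keepdims=True))
    return np.c_[q,np.ones(len(q))]
def plane(c,uv,z):
    d=rays(c,uv)@c['R'].T; return c['t']+d*((z-c['t'][2])/d[:,2])[:,None]
def depth(c,uv):
    uv=np.asarray(uv).reshape(-1,2); r=rays(c,uv)
    return c['t']+(r*c['z_map'][uv[:,1].astype(int),uv[:,0].astype(int)][:,None])@c['R'].T
E
python3 - <<'E'
from h import *
a=cam('top');cv2.imwrite('pics/top.png',a['color'])
b=cam('side');cv2.imwrite('pics/side.png',b['color'])
for c in(a,b):print(c['t'],c['R'].round(3).tolist(),c['fx'],c['k1'],c['rotation'])
s=sensors.get_state();print(s)
E
```

```text
pics
[ 0.47699139 -0.00201702  1.02803952] [[0.004, -0.993, 0.117], [-1.0, -0.007, -0.027], [0.028, -0.117, -0.993]] 418.75927269875217 -0.15010039080777776 [-0.03166669  0.7078659  -0.70378046  0.05114838]
[ 0.15502316 -0.48954917  0.67524688] [[0.705, -0.494, 0.509], [-0.709, -0.473, 0.523], [-0.017, -0.73, -0.684]] 391.7578410714046 -0.06499524167234892 [-0.37017631  0.84586894 -0.35545743  0.14534528]
{'clock': 0.1, 'joint_pos': array([1.16341208e+00, 3.13881282e-01, 4.50901384e-02, 1.30360952e+00,
       2.98111363e-05, 1.43125010e+00]), 'qvel': array([ 2.87492974e-04, -1.23546570e-03,  2.25079949e-03, -1.19386022e-03,
        1.44064305e-04, -5.09567003e-06]), 'tau': array([ 2.97624749e-03, -4.81725311e+01,  2.99243349e+01,  1.27013520e-02,
       -1.01698658e-04, -1.78802748e-05]), 'tcp_pos': array([0.15195921, 0.55408095, 0.23052209]), 'orientation': array([-2.30993222e-04,  1.33519051e-01,  9.91045922e-01, -7.68336013e-04]), 'wrist_force': array([ 0.05461098, -0.69742853, -0.18214213]), 'ft_torque': array([0.01944232, 0.04297517, 0.02168986]), 'grip_force': 0.0, 'finger_gap': 0.08506000968208059}
```

View pics/top.png

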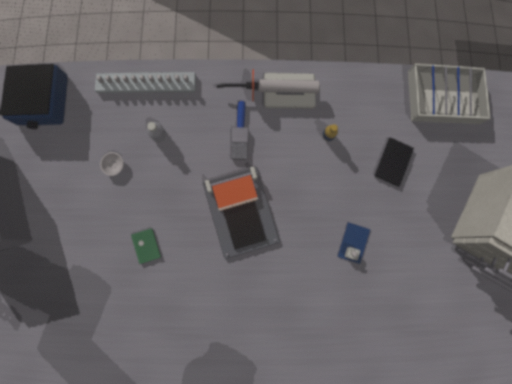

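View pics/side.png

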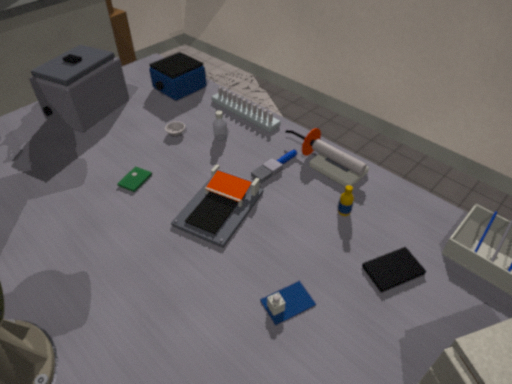

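The top view shows the carrier at about (354,243) with its block at (352,254). The tray is centred near (240,213), with the flap at (234,191), the pad at (244,226) and its +x pointing up and slightly left. The side view agrees. Next I'll measure both from the two cameras.

```bash
cat > m.py <<'E'
from h import *
def big(m):
    cs,_=cv2.findContours(m.astype(np.uint8),cv2.RETR_EXTERNAL,cv2.CHAIN_APPROX_NONE)
    return max(cs,key=cv2.contourArea)[:,0,:]
def rect(P):
    (c,s,a)=cv2.minAreaRect((P[:,:2]*1000).astype(np.float32))
    return np.round(c,1),np.round(s,1),round(a,2),cv2.boxPoints((c,s,a)).round(0).tolist()
def win(m,x0,y0,x1,y1):
    o=np.zeros_like(m);o[y0:y1,x0:x1]=m[y0:y1,x0:x1];return o
if __name__=='__main__':
  for n,wb,wt in(('top',(320,205,390,280),(190,150,290,265)),('side',(245,270,330,335),(165,160,275,250))):
    c=cam(n);h=cv2.cvtColor(c['color'],cv2.COLOR_BGR2HSV);H,S,V=[h[...,i].astype(int) for i in range(3)]
    blue=win((H>100)&(H<130)&(S>120),*wb);white=win((S<70)&(V>150),*wb);org=win((H<15)&(S>150),*wt);blk=win(V<45,*wt)
    print(n,blue.sum(),white.sum(),org.sum(),blk.sum())
    k=big(blue); hull=cv2.convexHull(k)[:,0];print(' carrier',rect(plane(c,hull,.003)))
    if white.sum():print(' white centroid z31',plane(c,big(white).mean(0),.031)[0].round(4))
    o=big(org);print(' flap z31',rect(plane(c,o,.031)),'z40',rect(plane(c,o,.042))[3]);
    p=big(blk);print(' pad',rect(plane(c,p,.020)))
    for nm,w in (('carrier',blue),('flap',org),('pad',blk)):
        v,u=np.nonzero(w);D=depth(c,np.c_[u,v]);print('  depth',nm,np.median(D,0).round(4))
E
python3 m.py
```

```text
top 345 0 820 1066
 carrier (array([ 490.2, -263.5]), array([52.5, 48.7]), 70.31, [[458.0, -280.0], [504.0, -296.0], [522.0, -247.0], [476.0, -231.0]])
 flap z31 (array([597.7,  36.1]), array([50.9, 93.5]), 17.02, [[560.0, 73.0], [587.0, -16.0], [636.0, -1.0], [608.0, 88.0]]) z40 [[559.0, 73.0], [586.0, -16.0], [634.0, -1.0], [607.0, 87.0]]
 pad (array([517.3,  10.8]), array([92.8, 73.1]), 17.36, [[462.0, 32.0], [484.0, -38.0], [573.0, -10.0], [551.0, 60.0]])
  depth carrier [ 0.4916 -0.2646  0.0041]
  depth flap [0.5967 0.0359 0.0387]
  depth pad [0.5147 0.0096 0.0213]
side 933 61 763 1248
 carrier (array([ 473.8, -258.8]), array([58.6, 88.6]), 71.91, [[423.0, -273.0], [507.0, -300.0], [525.0, -245.0], [441.0, -217.0]])
 white centroid z31 [ 0.4515 -0.2486  0.031 ]
 flap z31 (array([601.6,  40. ]), array([ 63.9, 103.2]), 16.52, [[556.0, 80.0], [586.0, -19.0], [647.0, -0.0], [618.0, 99.0]]) z40 [[549.0, 71.0], [578.0, -27.0], [638.0, -9.0], [610.0, 88.0]]
 pad (array([518.4,   9.4]), array([109.5,  81.7]), 17.42, [[454.0, 32.0], [478.0, -46.0], [583.0, -13.0], [558.0, 65.0]])
  depth carrier [ 0.4838 -0.2668  0.003 ]
  depth flap [0.5955 0.0336 0.0371]
  depth pad [0.5152 0.0076 0.02  ]
```

Fits agree: the carrier is at about (474,-259) mm with yaw -0.31, the tray lip at about (573,28) with yaw +0.30. I'll move along an arc to above the carrier.

```bash
python3 -m handwheel '[[-333,-276,0,0.04,1],[-333,-276,0,0.04,1],[-333,-276,0,0.04,1],[-333,-276,0,0.04,1],[-333,-276,0,0.04,1],[-333,-276,0,0.04,1],[-333,-276,0,0.04,1],[-333,-276,0,0.04,1]]' 60; python3 -m handwheel '[[-333,-276,0,0.04,1],[-333,-276,0,0.04,1]]'
python3 - <<'E'
from h import *
s=sensors.get_state();print(s['tcp_pos'],s['orientation'],s['joint_pos'])
E
```

```text
clock: 1.0
tcp_pos: [0.3823, 0.2251, 0.2314]
orientation: [0.0, 0.153, 0.988, 0.0]
wrist_force: [1.5, 0.5, -0.5]
finger_gap: 0.0851
grip_force: 0.0
clock: 1.2
tcp_pos: [0.4364, 0.1409, 0.2314]
orientation: [0.0, 0.173, 0.985, 0.0]
wrist_force: [0.6, 0.7, -0.2]
finger_gap: 0.0857
grip_force: 0.0
[0.43638788 0.14086015 0.23141721] [2.20930951e-04 1.73466490e-01 9.84839727e-01 2.01945289e-04] [ 1.36705852e-01  8.76065534e-02 -2.36227661e-01  1.24641784e+00
  2.49271070e-04  4.85402811e-01]
```

```bash
cat > g.py <<'E'
import sys,numpy as np
from scipy.spatial.transform import Rotation as Q
from workcell import sensors
def go(x,y,z,yaw):  # yaw = direction of object's +x (deg); tool x opposes it
    s=sensors.get_state();R=Q.from_quat(np.roll(s['orientation'],-1)).as_matrix()
    d=R.T@(np.array([x,y,z])-s['tcp_pos']*1000)
    cur=np.degrees(np.arctan2(-R[1,0],-R[0,0]))
    print('shift mm',d.round(1),'turn',round(np.radians(cur-yaw),3),'| tcp',(s['tcp_pos']*1000).round(1),'yaw',cur.round(2),'tilt',np.degrees(np.arccos(-R[2,2])).round(2),'F',s['wrist_force'].round(1),'gap',s['finger_gap'].round(4),'t',s['clock'])
if __name__=='__main__':go(*map(float,sys.argv[1:]))
E
python3 g.py 448 -251 150 -17.8
```

```text
Traceback (most recent call last):
  File "g.py", line 9, in <module>
    if __name__=='__main__':go(*map(float,sys.argv[1:]))
                            ~~^^^^^^^^^^^^^^^^^^^^^^^^^^
  File "g.py", line 8, in go
    print('shift mm',d.round(1),'turn',round(np.radians(cur-yaw),3),'| tcp',(s['tcp_pos']*1000).round(1),'yaw',cur.round(2),'tilt',np.degrees(np.arccos(-R[2,2])).round(2),'F',s['wrist_force'].round(1),'gap',s['finger_gap'].round(4),'t',s['clock'])
                                                                                                                                                                                                               ^^^^^^^^^^^^^^^^^^^^^
AttributeError: 'float' object has no attribute 'round'
```

```bash
sed -i "s/s\['finger_gap'\].round(4)/round(s['finger_gap'],4)/" g.py
python3 g.py 448 -251 150 -17.8
```

```text
shift mm [-144.8 -364.3   81.3] turn -0.038 | tcp [436.4 140.9 231.4] yaw -19.98 tilt 0.03 F [ 0.6  0.7 -0.2] gap 0.0857 t 1.2
```

```bash
python3 -m handwheel '[[-145,-364,81,-0.038,1],[-145,-364,81,-0.038,1],[-145,-364,81,-0.038,1],[-145,-364,81,-0.038,1],[-145,-364,81,-0.038,1],[-145,-364,81,-0.038,1],[-145,-364,81,-0.038,1],[-145,-364,81,-0.038,1]]'; python3 -m handwheel '[[0,0,0,0,1],[0,0,0,0,1],[0,0,0,0,1]]'
python3 g.py 448 -251 150 -17.8
python3 - <<'E'
from h import *
c=cam('wrist');cv2.imwrite('pics/w1.png',c['color']);print(c['t'],c['R'].round(2).tolist())
E
```

```text
clock: 2.0
tcp_pos: [0.4475, -0.2508, 0.1499]
orientation: [0.0, 0.154, 0.988, 0.0]
wrist_force: [0.7, 0.1, -0.1]
finger_gap: 0.0854
grip_force: 0.0
clock: 2.3
tcp_pos: [0.4476, -0.2479, 0.1502]
orientation: [-0.0, 0.154, 0.988, 0.0]
wrist_force: [0.1, -0.1, 0.8]
finger_gap: 0.0856
grip_force: 0.0
shift mm [-1.3 -2.9  0.2] turn 0.001 | tcp [ 447.6 -247.9  150.2] yaw -17.73 tilt 0.07 F [ 0.1 -0.1  0.8] gap 0.0856 t 2.3
[ 0.36976342 -0.2213916   0.2932424 ] [[0.3, 0.9, 0.3], [0.95, -0.29, -0.1], [0.0, 0.32, -0.95]]
```

View pics/w1.png

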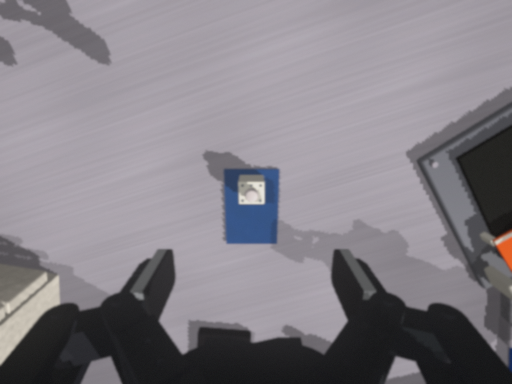

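The wrist view shows the plate at about (251,206), its top of block at (251,190), and the fingers symmetric about u≈254. I'll fit the plate's outline now.

```bash
cat > w.py <<'E'
from m import *
c=cam('wrist');h=cv2.cvtColor(c['color'],cv2.COLOR_BGR2HSV);H,S,V=[h[...,i].astype(int) for i in range(3)]
blue=win((H>100)&(H<130)&(S>120),150,100,350,300)
k=cv2.convexHull(big(blue))[:,0];r=rect(plane(c,k,.003));print(r)
v,u=np.nonzero(win((S<40)&(V>150),235,170,270,210)&cv2.dilate(cv2.fillPoly(np.zeros_like(c['color'][...,0]),[k],1),np.ones((3,3))).astype(bool))
print('white',plane(c,np.c_[u,v].mean(0),.031)[0].round(4))
E
python3 w.py
```

```text
(array([ 475.8, -256.8]), array([57.4, 88.2]), 72.34, [[425.0, -271.0], [509.0, -298.0], [527.0, -243.0], [443.0, -216.0]])
white [ 0.4514 -0.2476  0.031 ]
```

```bash
python3 -m handwheel '[[-1,-1,50,0,1],[-1,-1,100,0,1],[-1,-1,130,0,1],[-1,-1,140,0,1],[-1,-1,144,0,1],[-1,-1,144,0,1],[-1,-1,144,0,1]]'
python3 g.py 449.5 -249.5 6 -17.7
```

```text
clock: 3.1
tcp_pos: [0.45, -0.2508, 0.0081]
orientation: [0.001, 0.154, 0.988, -0.001]
wrist_force: [0.3, -0.9, 0.3]
finger_gap: 0.0858
grip_force: 0.0
shift mm [0.9 1.1 2.1] turn -0.0 | tcp [ 450.  -250.8    8.1] yaw -17.72 tilt 0.19 F [ 0.3 -0.9  0.3] gap 0.0858 t 3.1
```

```bash
python3 -m handwheel '[[0,1,2,0,0.5],[0,1,2,0,0.2],[0,1,2,0,0],[0,1,2,0,0],[0,1,2,0,0],[0,1,2,0,0],[0,1,2,0,0],[0,1,2,0,0]]' 70
python3 g.py 449.5 -249.5 6 -17.7
```

```text
clock: 3.9
tcp_pos: [0.4493, -0.2494, 0.0048]
orientation: [0.0, 0.154, 0.988, -0.0]
wrist_force: [0.3, -0.1, 4.7]
finger_gap: 0.0247
grip_force: 70.2
shift mm [-0.2 -0.  -1.2] turn -0.001 | tcp [ 449.3 -249.4    4.8] yaw -17.76 tilt 0.06 F [ 0.3 -0.1  4.7] gap 0.0247 t 3.9
```

The block is gripped, with the gap at 24.7 mm. Now I'll lift it and carry it to a hover behind the tray.

```bash
python3 -m handwheel '[[0,0,-20,0,0],[0,0,-50,0,0],[0,0,-85,0,0],[0,0,-85,0,0]]'
python3 g.py 465 -5 90 17.2
```

```text
clock: 4.3
tcp_pos: [0.4512, -0.2508, 0.0932]
orientation: [0.003, 0.154, 0.988, -0.002]
wrist_force: [0.7, -0.8, -1.1]
finger_gap: 0.0247
grip_force: 69.5
shift mm [ 61.8 238.3   2.3] turn -0.61 | tcp [ 451.2 -250.8   93.2] yaw -17.75 tilt 0.39 F [ 0.7 -0.8 -1.1] gap 0.0247 t 4.3
```

```bash
python3 -m handwheel '[[9,34,0,-0.087,0],[18,68,0,-0.174,0],[27,102,0,-0.261,0],[36,136,0,-0.348,0],[45,170,0,-0.435,0],[54,204,0,-0.522,0],[62,238,0,-0.61,0],[62,238,0,-0.61,0]]'
python3 -m handwheel '[[0,0,0,0,0],[0,0,0,0,0]]' >/dev/null
python3 g.py 465 -5 90 17.2
python3 - <<'E'
from h import *
for n in('wrist','top','side'):
    c=cam(n);i=c['color']
    if n=='top':i=cv2.resize(i[140:280,180:320],(600,600),interpolation=cv2.INTER_CUBIC)
    if n=='side':i=cv2.resize(i[130:270,140:310],(728,600),interpolation=cv2.INTER_CUBIC)
    cv2.imwrite(f'pics/{n}2.png',i)
E
```

```text
clock: 5.1
tcp_pos: [0.461, 0.0, 0.0881]
orientation: [-0.001, -0.153, 0.988, 0.001]
wrist_force: [-0.2, -0.1, -1.2]
finger_gap: 0.0252
grip_force: 69.6
shift mm [-2.6 -1.8 -1.3] turn -0.001 | tcp [462.   -4.   88.7] yaw 17.14 tilt 0.05 F [-0.4 -0.1 -1.5] gap 0.025 t 5.3
```

View pics/wrist2.png

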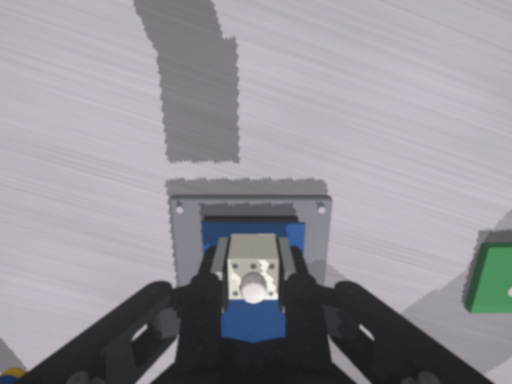

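View pics/side2.png

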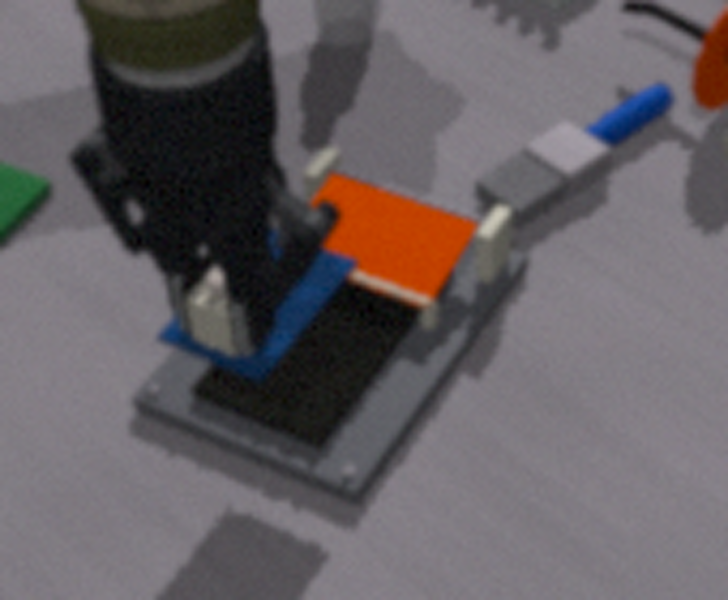

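The wrist view shows the tray's rear edge along row ~197 from u≈171 to 331, and the pad's back edge at row ~217. The carrier is square in the grip, centred at u≈253. The side view shows the flap with a pale lip strip in front of the orange, so the orange mask reads the lip too far forward. I'll locate the tray from its rear edge, its sides and the pad edge.

```bash
cat > t.py <<'E'
from m import *
c=cam('wrist');g=cv2.GaussianBlur(cv2.cvtColor(c['color'],cv2.COLOR_BGR2GRAY),(3,3),0).astype(int)
print('col185 r188-224',g[188:225,185].tolist());print('col250 r188-224',g[188:225,250].tolist())
for r in(215,240,260):print('row',r,'L',g[r,160:212].tolist(),'R',g[r,296:342].tolist())
E
python3 t.py
python3 - <<'E'
import cv2;i=cv2.imread('pics/wrist2.png');cv2.imwrite('pics/wrist2c.png',cv2.resize(i[180:340,155:345],(712,600),interpolation=cv2.INTER_CUBIC))
E
```

```text
col185 r188-224 [128, 128, 128, 127, 125, 116, 102, 90, 88, 94, 104, 115, 125, 131, 133, 132, 132, 131, 129, 129, 132, 136, 138, 136, 134, 133, 133, 133, 133, 133, 133, 133, 133, 132, 132, 132, 132]
col250 r188-224 [124, 125, 126, 126, 124, 115, 100, 88, 86, 91, 101, 112, 122, 126, 124, 115, 104, 97, 93, 92, 92, 92, 91, 91, 91, 88, 79, 63, 50, 46, 48, 51, 53, 54, 57, 59, 62]
row 215 L [190, 190, 190, 190, 190, 190, 190, 189, 186, 177, 159, 138, 125, 125, 129, 132, 133, 133, 133, 133, 134, 134, 134, 133, 133, 133, 133, 133, 133, 133, 133, 133, 133, 133, 132, 132, 132, 132, 131, 128, 121, 111, 101, 92, 82, 75, 69, 66, 65, 65, 65, 64] R [90, 105, 119, 129, 134, 135, 135, 135, 135, 135, 135, 135, 136, 136, 136, 136, 136, 136, 136, 137, 137, 136, 136, 136, 136, 137, 138, 139, 138, 138, 139, 138, 138, 138, 145, 160, 176, 186, 189, 190, 190, 190, 189, 189, 189, 188]
row 240 L [184, 185, 185, 186, 186, 186, 186, 187, 187, 187, 185, 179, 166, 145, 128, 123, 127, 131, 132, 133, 133, 133, 133, 133, 132, 132, 132, 132, 132, 132, 132, 132, 132, 132, 132, 132, 132, 132, 132, 131, 126, 113, 94, 77, 69, 66, 65, 65, 65, 65, 65, 65] R [90, 90, 91, 91, 91, 92, 94, 102, 115, 127, 134, 136, 137, 137, 137, 137, 137, 138, 138, 139, 139, 139, 139, 139, 139, 140, 140, 140, 140, 140, 139, 142, 151, 165, 176, 181, 182, 182, 182, 182, 182, 182, 182, 183, 183, 183]
row 260 L [180, 180, 180, 180, 181, 182, 183, 183, 183, 184, 184, 184, 182, 173, 154, 134, 122, 122, 127, 130, 132, 132, 132, 132, 132, 132, 132, 132, 132, 132, 132, 132, 132, 132, 131, 131, 131, 131, 131, 129, 121, 103, 80, 61, 52, 50, 49, 49, 49, 49, 50, 54] R [48, 48, 48, 48, 48, 48, 52, 63, 84, 107, 124, 134, 137, 138, 139, 138, 136, 133, 130, 128, 125, 124, 125, 126, 125, 124, 125, 127, 130, 136, 149, 165, 178, 183, 184, 183, 183, 183, 182, 182, 182, 182, 182, 182, 182, 182]
```

View pics/wrist2c.png

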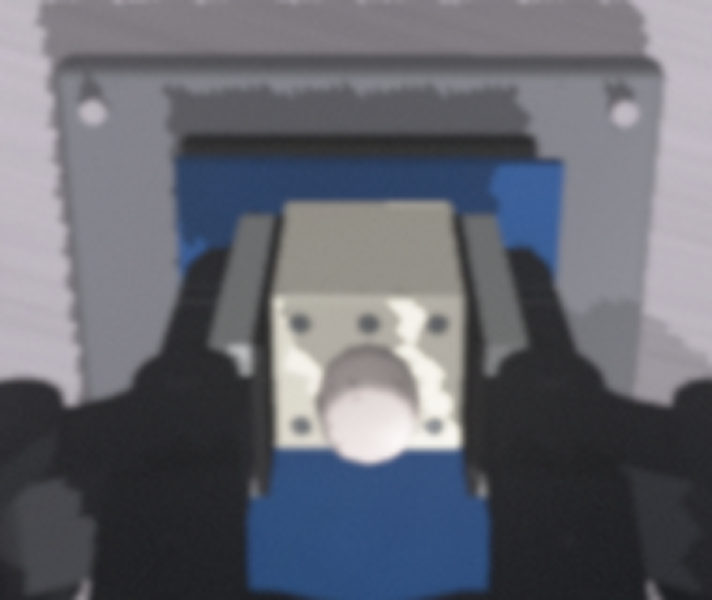

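View pics/top2.png

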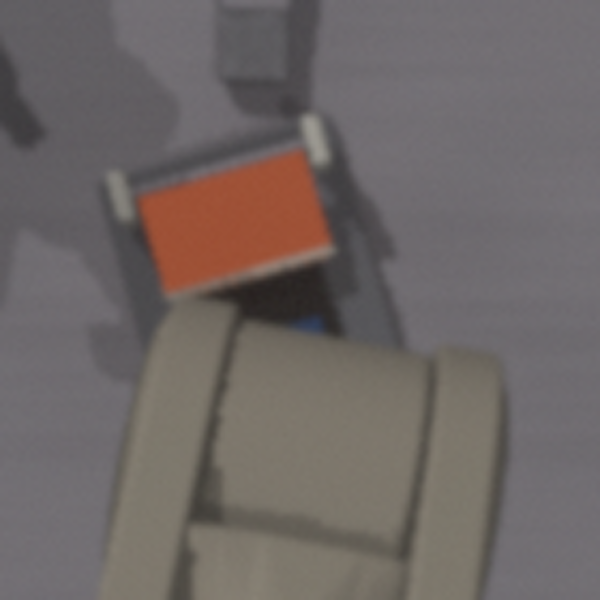

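```bash
cat > t2.py <<'E'
from m import *
c=cam('wrist');g=cv2.GaussianBlur(cv2.cvtColor(c['color'],cv2.COLOR_BGR2GRAY),(3,3),0).astype(float)
def cross(p,lv,i0):
    for i in range(len(p)-1):
        if (p[i]-lv)*(p[i+1]-lv)<=0 and p[i]!=p[i+1]:return i0+i+(lv-p[i])/(p[i+1]-p[i])
B=np.array([[u,cross(g[196:205,u],110,196)] for u in(183,195,210,230,250,270,290,305,318)],float)
L=np.array([[cross(g[r,160:180],158,160),r] for r in(210,225,240,260)]);R=np.array([[cross(g[r,320:342],163,320),r] for r in(210,225,240,260)])
print(B[:,1].round(1))
b=plane(c,B,.012)*1000;l=plane(c,L,.012)*1000;r=plane(c,R,.012)*1000
f=np.polyfit(b[:,1],b[:,0],1);print('yaw from back',np.degrees(np.arctan(-f[0])),'left',np.degrees(np.arctan2(*(l[-1]-l[0])[[1,0]])),'right',np.degrees(np.arctan2(*(r[-1]-r[0])[[1,0]])))
y=np.radians(17.1);ex=np.array([np.cos(y),np.sin(y)]);ey=np.array([-ex[1],ex[0]])
xb=(b[:,:2]@ex).mean();yl=(l[:,:2]@ey).mean();yr=(r[:,:2]@ey).mean()
print('width',yl-yr,'origin',(xb+115)*ex+(yl+yr)/2*ey)
P=plane(c,[[250,cross(g[210:220,250],70,210)]],.020)[0,:2]*1000;print('pad back -> x tray',P@ex-xb-115)
h=cv2.cvtColor(c['color'],cv2.COLOR_BGR2HSV);bl=(h[...,0]>100)&(h[...,0]<130)&(h[...,1]>120)
s=sensors.get_state();tz=s['tcp_pos'][2]-.0048
v,u=np.nonzero(win(bl,195,215,310,232));q=plane(c,[[u.min(),228],[u.max(),228]],tz+.003)*1000
print('plate y in tray frame',q[:,:2]@ey-(yl+yr)/2,'tcp in tray',s['tcp_pos'][:2]*1000@ex-xb-115,s['tcp_pos'][:2]*1000@ey-(yl+yr)/2)
uu=[u for u in range(215,300)];vb=[[k,np.nonzero(bl[205:240,k])[0].min()+205] for k in uu if bl[205:240,k].any()]
w=plane(c,vb,tz+.003)*1000;print('plate back x in tray',np.median(w[:,:2]@ex)-xb-115,'yaw',np.degrees(np.arctan(-np.polyfit(w[:,1],w[:,0],1)[0])))
t=cam('top');print('lip top view',(plane(t,[[218.5,209.5],[258.2,198.3]],.029)*1000).round(1).tolist())
E
python3 t2.py
```

```text
[198.4 198.5 198.6 198.7 198.7 198.7 198.7 198.7 198.6]
yaw from back 17.011277982636585 left 17.056959733264677 right 23.64851085770814
width -138.8199511537242 origin [568.58206263  26.90568104]
pad back -> x tray -103.67644594241483
plate y in tray frame [-26.02247303  32.4277799 ] tcp in tray -110.70249821293976 1.3432472673320603
plate back x in tray -126.54875208274166 yaw 17.109193734319142
lip top view [[553.5, 72.9, 29.0], [581.1, -21.9, 29.0]]
```

Two estimates of the tray origin agree within 2 mm, at about (568,26). Now I'll go down in front of the lip, edge at about x=-12.

```bash
python3 -m handwheel '[[-12,-2,20,0,0],[-26,-2,40,0,0],[-26,-2,52,0,0],[-26,-2,58,0,0],[-26,-2,61,0,0],[-26,-2,61,0,0],[-26,-2,61,0,0]]'; python3 g.py 487.7 0 26.3 17.05
python3 - <<'E'
from h import *
c=cam('side');cv2.imwrite('pics/s3.png',cv2.resize(c['color'][150:250,170:290],(720,600),interpolation=cv2.INTER_CUBIC))
E
```

```text
clock: 6.3
tcp_pos: [0.4879, 0.0021, 0.0289]
orientation: [0.0, -0.149, 0.989, -0.0]
wrist_force: [-0.1, -0.3, -1.5]
finger_gap: 0.0252
grip_force: 69.6
shift mm [ 0.9 -2.   2.6] turn 0.002 | tcp [487.9   2.1  28.9] yaw 17.19 tilt 0.05 F [-0.1 -0.3 -1.5] gap 0.0252 t 6.3
```

View pics/s3.png

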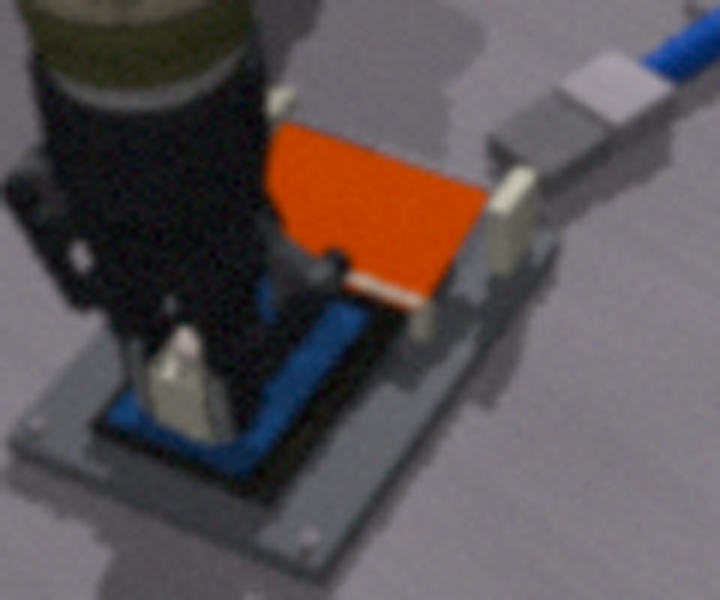

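The view shows the carrier hovering over the pad, parallel to it, with its front edge just short of the pale lip at about (380,285). The flap is down. I'll lower until light contact.

```bash
python3 -m handwheel '[[0,-1,2,0,0],[0,-1,2,0,0],[0,-1,2,0,0]]'; python3 -m handwheel '[[0,0,1,0,0],[0,0,1,0,0],[0,0,1,0,0]]';  python3 g.py 0 0 26 17.05
```

```text
clock: 6.65
tcp_pos: [0.4882, 0.0013, 0.0264]
orientation: [0.0, -0.149, 0.989, 0.0]
wrist_force: [1.0, -0.4, -1.5]
finger_gap: 0.0248
grip_force: 69.6
clock: 6.95
tcp_pos: [0.488, 0.0014, 0.0252]
orientation: [-0.0, -0.15, 0.989, 0.0]
wrist_force: [-0.4, 0.5, -0.4]
finger_gap: 0.0253
grip_force: 69.6
shift mm [466.6 143.   -0.7] turn 0.003 | tcp [488.    1.4  25.2] yaw 17.2 tilt 0.01 F [-0.4  0.5 -0.4] gap 0.0253 t 6.95
```

Contact has just begun (bottom at about 20.4 mm), so I'll slide forward under the lip in steps.

```bash
python3 -m handwheel '[[-5,0,0,0,0],[-10,0,0,0.002,0],[-15,0,0,0.002,0],[-20,0,0,0.002,0],[-25,0,0,0.002,0],[-30,0,0,0.002,0],[-30,0,0,0.002,0],[-30,0,0,0.002,0]]'; python3 g.py 0 0 26 17.05
python3 - <<'E'
from h import *
c=cam('side');cv2.imwrite('pics/s4.png',cv2.resize(c['color'][150:250,170:290],(720,600),interpolation=cv2.INTER_CUBIC))
E
```

```text
clock: 7.75
tcp_pos: [0.5167, 0.0103, 0.0252]
orientation: [-0.0, -0.149, 0.989, 0.0]
wrist_force: [0.5, -0.1, -2.1]
finger_gap: 0.0249
grip_force: 69.6
shift mm [496.9 142.1  -0.6] turn 0.001 | tcp [516.7  10.3  25.2] yaw 17.1 tilt 0.02 F [ 0.5 -0.1 -2.1] gap 0.0249 t 7.75
```

View pics/s4.png

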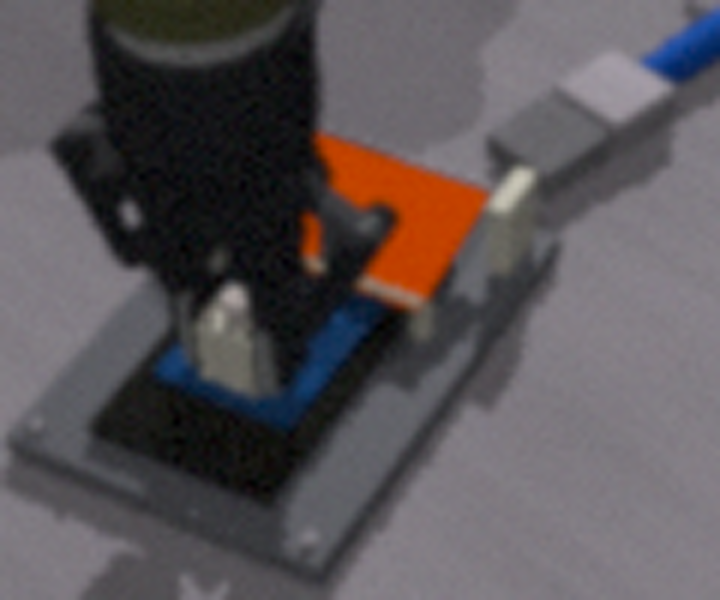

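The edge is now under the lip (plate disappears at about (375,295)), and the flap hasn't moved. I'll advance gently until the stop pushes back.

```bash
python3 -m handwheel '[[-3,0,0,0,0],[-6,0,0,0.001,0],[-8,0,0,0.001,0],[-8,0,0,0.001,0],[-8,0,0,0.001,0]]'; python3 g.py 0 0 26 17.05; python3 -m handwheel '[[-1,0,0,0,0],[-2,0,0,0,0],[-2,0,0,0,0],[-2,0,0,0,0]]';python3 g.py 0 0 26 17.05; python3 -m handwheel '[[-1,0,0,0,0],[-2,0,0,0,0],[-2,0,0,0,0],[-2,0,0,0,0]]';python3 g.py 0 0 26 17.05
```

```text
clock: 8.3
tcp_pos: [0.5245, 0.0126, 0.0253]
orientation: [0.0, -0.148, 0.989, 0.0]
wrist_force: [-0.2, 0.2, -1.5]
finger_gap: 0.0247
grip_force: 69.6
shift mm [505.2 141.6  -0.8] turn -0.0 | tcp [524.5  12.6  25.3] yaw 17.03 tilt 0.01 F [-0.2  0.2 -1.5] gap 0.0247 t 8.3
clock: 8.7
tcp_pos: [0.5248, 0.0129, 0.025]
orientation: [-0.001, -0.148, 0.989, -0.0]
wrist_force: [-4.4, -2.3, 1.4]
finger_gap: 0.025
grip_force: 69.9
shift mm [5.056e+02 1.413e+02 5.000e-01] turn -0.001 | tcp [524.8  12.9  25. ] yaw 17.02 tilt 0.17 F [-4.4 -2.3  1.4] gap 0.025 t 8.7
clock: 9.1
tcp_pos: [0.5248, 0.0129, 0.0249]
orientation: [-0.003, -0.148, 0.989, -0.001]
wrist_force: [-9.4, -4.7, 5.6]
finger_gap: 0.025
grip_force: 70.6
shift mm [505.7 141.    2.2] turn -0.001 | tcp [524.8  12.9  24.9] yaw 16.99 tilt 0.37 F [-9.4 -4.7  5.6] gap 0.025 t 9.1
```

It stopped with a clean push back along -x at about 10 N, so the edge is home on the stop. I'll ease the push and press down in stages.

```bash
python3 -m handwheel '[[1,0,1,0,0],[2,0,2,0,0],[2,0,3,0,0],[2,0,4,0,0],[2,0,4,0,0],[2,0,4,0,0]]'; python3 g.py 0 0 21 17.05; python3 -m handwheel '[[0,0,1,0,0],[0,0,2,0,0],[0,0,2,0,0],[0,0,2,0,0]]';python3 g.py 0 0 21 17.05
```

```text
clock: 9.7
tcp_pos: [0.5248, 0.0129, 0.0221]
orientation: [-0.001, -0.148, 0.989, -0.0]
wrist_force: [-7.6, -2.0, 10.5]
finger_gap: 0.0254
grip_force: 71.2
shift mm [505.6 141.3   2.3] turn -0.001 | tcp [524.8  12.9  22.1] yaw 17.02 tilt 0.14 F [-7.6 -2.  10.5] gap 0.0254 t 9.7
clock: 10.1
tcp_pos: [0.5248, 0.0129, 0.0206]
orientation: [-0.001, -0.148, 0.989, -0.0]
wrist_force: [-8.8, -3.0, 15.4]
finger_gap: 0.0251
grip_force: 71.8
shift mm [505.6 141.3   0.6] turn -0.001 | tcp [524.8  12.9  20.6] yaw 17.02 tilt 0.12 F [-8.8 -3.  15.4] gap 0.0251 t 10.1
```

```bash
python3 -m handwheel '[[0,0,0,0,0],[0,0,0,0,0],[0,0,0,0,0],[0,0,0,0,0],[0,0,0,0,0]]'; python3 g.py 0 0 21 17.05
python3 - <<'E'
from m import *
c=cam('side');cv2.imwrite('pics/s5.png',cv2.resize(c['color'][150:250,170:290],(720,600),interpolation=cv2.INTER_CUBIC))
h=cv2.cvtColor(c['color'],cv2.COLOR_BGR2HSV);H,S,V=[h[...,i].astype(int) for i in range(3)]
for n,m in(('plate',(H>100)&(H<130)&(S>120)),('flap',(H<15)&(S>150)),('pad',V<45)):
    v,u=np.nonzero(cv2.erode(win(m,180,195 if n!='flap' else 165,245,240).astype(np.uint8),np.ones((2,2))));D=depth(c,np.c_[u,v])
    print(n,len(u),np.median(D,0).round(4))
E
```

```text
clock: 10.6
tcp_pos: [0.5248, 0.0128, 0.0206]
orientation: [-0.001, -0.148, 0.989, -0.0]
wrist_force: [-9.7, -2.8, 14.6]
finger_gap: 0.0248
grip_force: 71.8
shift mm [505.6 141.3   0.7] turn -0.001 | tcp [524.8  12.8  20.6] yaw 17.02 tilt 0.13 F [-9.7 -2.8 14.6] gap 0.0248 t 10.6
plate 162 [ 0.5347 -0.0046  0.0187]
flap 257 [0.6056 0.0087 0.0386]
pad 685 [ 0.4982 -0.0116  0.0163]
```

View pics/s5.png

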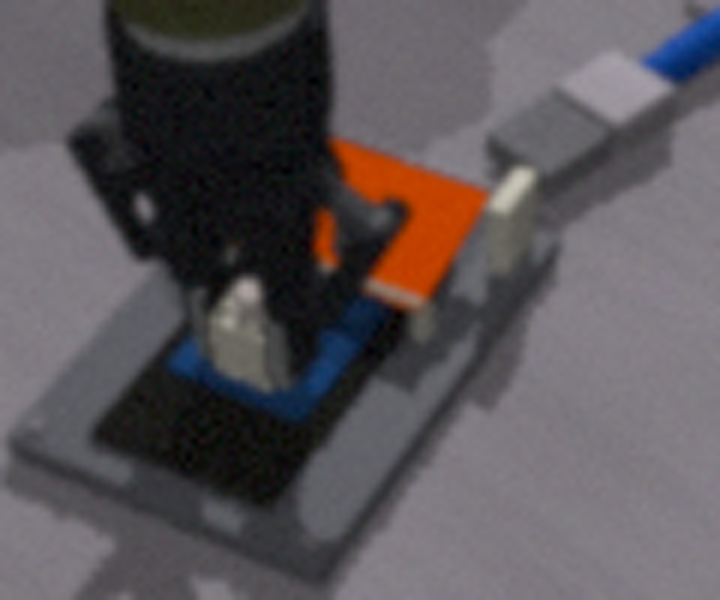

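The view shows the plate flat under the lip and the flap down. Depth puts the pad about 3.8 mm lower than before (16.3 against 20 mm), and the push is steady at 15 N. I'm handing in.

```bash
python3 -c "from workcell import workorder;print(workorder.hand_in())"
```

```text
the job is handed in; nothing more can be done
None
```

I handed the job in at about 10.6 s with the carrier against the stop under the closed flap, square and centred by my measurements, still gripped at about 70 N and holding the pad about 4 mm down; hand-in returned no verdict.

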